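# Aim the springy work lamp at the drum's face

### The job

Turn and tilt the small round work lamp on the bench so that it points straight at the middle of the round pale face of the tapered drum that stands on its wooden post near the lamp. Its mount is stiff and springy and backs off when you let go, so push past as needed and make sure the lamp, let go and still, really points at the middle of the face. Leave the drum, the pale cone and the tools beside them where they are.

Things in the scene. Friction and masses are not known exactly. Their poses are not given: they have to be found in the camera images.
- lamp_head: Round aluminium LED lamp head, 96 mm across, 51 mm deep, hung in a U-shaped yoke. Origin: its centre, where the level tilt axis and the upright swivel axis cross, 170 mm above the bench. The beam leaves along its own -x (flat white front with yellow LEDs; fins at the back); y is the tilt axis, z points to the tab. At the start it points roughly at the robot and somewhat upwards.
- lamp_swivel (a joint): Swivel about the upright axis: 0 points at the robot (beam along world -x), grows anticlockwise from above; stops at -3.05 and 3.05 (straight away from the robot cannot be crossed). Stiff (0.22 N m) with a springy mount above it: on release the head springs back 5 to 10 degrees against the push, then stays. Reads without the spring; the head pose has it all.
- lamp_pivots (a joint): Tilt about the head's y axis: 0 level, positive points the beam downwards; -0.7 to 1.1. Stiff, 0.28 N m, springs back 5 to 10 degrees on release like the swivel, and likewise reads without the spring. Hung about its centre, the head does not sag.
- lamp_foot (a point): Centre of the underside of the lamp's round base, 124 mm across, fixed to the bench. On its post the steel yoke turns: two cheeks 30 mm wide, 61 to 66 mm either side of the head's centre, tops at 185 mm, with black pivot knobs out to 73 mm.
- lamp_tab (a point): Middle of the grip zone of the black plastic tab on top of the lamp head, at (4, 0, 80) mm in the head's frame. The tab is 12 mm thick along the tilt axis (grip it across this), 30 mm wide along the beam, its top 100 mm from the head's origin; the head's rim lies 48 mm from it. Twisted from above it swivels the lamp; rocked along the beam it tilts it. Axes as the head's.
- drum_face (a point): Centre of the flat round pale face, 60 mm across and sloping 30 degrees back from upright, of the tapered drum; 77 mm above the bench. The point the lamp must be aimed at. Axes are the drum body's.
- drum: Loose tapered pale drum glued on a small wooden post and base plate, 101 x 112 x 104 mm, 0.25 kg. Origin: centre of the underside. Stands 0.17 to 0.29 m from the lamp's axis, on its far left or far right, its face turned roughly towards the robot's side.
- cone: Bystander: loose pale rounded cone, 108 mm across, 98 mm tall; stands on the other side of the lamp from the drum. Origin: centre of the underside.
- sander: Bystander: loose cork-brown sanding block 96 x 117 x 28 mm, left of the lamp. Origin: centre of the underside.
- driver: Bystander: loose red-handled screwdriver 66 x 166 x 30 mm, right of the lamp. Origin: centre of the underside.
Things that resemble listed ones, but are neither listed nor needed, are in the scene too. What is shaped like the drum but purple is not meant.

How it is judged:
By the outcome, as a careful person would: the job done as asked, in the order asked, and still so for the second after the job is handed in, with the robot touching nothing.
It also fails if it takes over 56 s, if anything falls off the work surface, if the arm or the gripper's body presses on something with over 40 N, if the wrist force passes 120 N, or if a joint passes its speed limit or range.

### The arm

A 6-joint arm with a two-finger parallel gripper is mounted at the origin on a cart in front of the work surface, level with it; the furniture and walls round the work are solid. World frame = base frame: x ahead of the robot, y to its left, z up, the work surface at z = 0. Lengths are in m, angles in rad, forces in N, time in s.
With the tool pointing down it reaches from about 0.3 to 0.875 m from the base axis. Payload 6.4 kg.
Tool frame: the origin (TCP) lies midway between the tips of the shut fingers; the grasp point (between the pads) lies 19 mm behind it (env.hold_point_z is the distance from the TCP to the grasp point, in m); z points along the fingers, y is the line along which they close (so a half turn about z gives the same grasp; the last joint's range is limited). The gripper opens to 88 mm and grips with 3 to 60 N. Pads are 18 mm wide; open, the fingers measure 123 mm over their backs; the gripper's body (75 mm by 187 mm) begins 45 mm behind the grasp point.
Start: joints at [0.986, 0.181, 1.607, -0, 1.354, -0.206], TCP at [0.213, 0.534, 0.239] pointing down, gripper open.
Joint ranges: [-2.99, 2.99], [-0.89, 2.07], [0.3, 2.58], [-1.14, 4.28], [0, 2.63], [-3.12, 3.12]. Speed limits (rad/s): [2.57, 2.57, 3.01, 3.14, 3.14, 3.14].

### API

Orientations are given as a unit quaternion [w, x, y, z].
In Python, from station import env, camera, hand_in, nets gives the robot as it stands. The module is installed in compiled form; this text tells all that it offers.
- The arm moves only by the tool play_rows, never from a script. Its argument "motion" is one flat list of numbers, 4 for each row, row after row: the shift along the tool's x, y, z scaled (see below), then the turn about the tool's z scaled (see below). In form: [dx, dy, dz, yaw, dx, dy, dz, yaw, ...]. A call has 1 to 10 rows; each row shifts and turns the commanded pose from where the row before left it, along the tool's axes as they then stand; what a row does not reach is not made up. The controller multiplies each number of a shift by 0.1 m and each number of a turn by 45 degrees. A row lasts 1/8 s, in which the tool goes at most 62.5 mm and 10.7 degrees, less where a joint would pass 70% of its speed; a pose out of reach is approached as far as the arm can. A call with a number of a shift or a turn outside -1 to 1 is refused whole. A call with a gripper value outside its range is refused whole. "fingers" is the opening, from 0 (shut) to 1 (fully open), set as the call begins (left out, the last holds). The fingers move at their own pace and stop on an object; "newtons" is the grip in N (left out, the last holds). Time passes only in rows, so rows that do not move let the fingers close. It gives the time, the measured TCP pose, the force, the opening and the grip force at its end, in the units of the state.
- env.observe(): the state, without advancing time (a new reading comes with each control period).
- camera(name): name is "scene" or "top"; returns a dict with "image" (420x560x3 uint8, red, green, blue), "intrinsics" (3x3 intrinsics, pixels), "R" (3x3) and "t" (3): a world point X has camera coordinates R X + t. Camera axes: x right, y down, z forward; pixel columns grow to the right and rows downward; lengths in m; the calibration is good to about 2 mm. A picture is of the moment at which its call begins. There is no depth.
- hand_in(): hands the job in; it is judged then, once.
Trained networks look in a picture, given as the dict that the camera call returned (one of the last four; its "shot" number tells which), for a name from the list of things; names that differ only in an ending like _2 or _b are one class to them, and where a whole thing is asked for, a point or a joint stands for the part that bears it (a point fixed in the world has none). Each returns a list of dicts, best first, with "score" (0 to 1); they miss things now and then, are a little off and sometimes report something else, mostly with a low value. They report only what shows in the picture. A call takes as long as a camera call. They do not tell look-alikes from the thing itself.
- nets.spot_in(picture, thing): "at" ([column, row] in pixels, amid what is visible of it).
- nets.masks_of(picture, thing): "pixels" (420x560 bool, what is visible of it) and "at" ([column, row] in pixels, amid what is visible of it).
The state is a dict: "clock": time; "joint_pos": joint angles; "dq": joint speeds; "joint_efforts": joint torques, N m; "position": TCP position; "eef_rot": TCP orientation; "force": force on the tool from outside, world axes, zero at the start; "ft_torque": the same for the moment, N m; "grip_width": finger opening in m; "finger_force": force on a finger pad.
Only numpy, scipy, OpenCV 4.12 (cv2) and the standard library are available. Lean on these libraries where they do the work, as an engineer would, in place of code of your own. Each camera call takes 0.05 s, during which the arm holds its last target. There are 200 camera calls.

## Working session

There is one attempt and no reset: what is moved stays moved. The work goes in short steps, Python scripts to look and compute and a tool call to move; the robot and the scene stay as the last step left them, time stands still between calls to the robot, and variables do not carry over. Pictures are saved under pics/ and viewed, at most 10 in all, crops included, and the job is handed in when it is done.

Besides the shell and the picture viewer there is one more tool, called after "Call:" as name(argument=value, ...), one argument or row to a line, values as JSON. play_rows: Moves the arm, as the interface text tells. Its arguments: {"type":"object","properties":{"motion":{"type":"array"},"fingers":{"type":"number"},"newtons":{"type":"number"}},"required":["motion"]}

```bash
mkdir -p pics; cat > h.py <<'E'
import numpy as np, cv2
from station import env, camera, hand_in, nets
def ray(p,uv):
    d=np.linalg.inv(p["intrinsics"])@np.array([uv[0],uv[1],1.]); R=p["R"]; 
    return -R.T@p["t"], R.T@d
def onz(p,uv,z):
    o,d=ray(p,uv); return o+d*(z-o[2])/d[2]
def tri(ps,uvs):
    A=np.zeros((3,3));b=np.zeros(3);L=[]
    for p,uv in zip(ps,uvs):
        o,d=ray(p,uv);d=d/np.linalg.norm(d);P=np.eye(3)-np.outer(d,d);A+=P;b+=P@o;L.append((o,P))
    x=np.linalg.solve(A,b); return x,[np.linalg.norm(P@(x-o)) for o,P in L]
def proj(p,X):
    c=p["R"]@np.asarray(X)+p["t"]; u=p["intrinsics"]@c; return u[:2]/u[2]
def save(p,n,crop=None,s=1):
    im=p["image"][...,::-1]
    if crop: im=im[crop[1]:crop[3],crop[0]:crop[2]]
    cv2.imwrite("pics/"+n,cv2.resize(im,None,fx=s,fy=s,interpolation=cv2.INTER_CUBIC))
E
python3 - <<'E'
from h import *
np.set_printoptions(precision=3,suppress=True)
ps={n:camera(n) for n in("scene","top")}
for n,p in ps.items():
    save(p,n+"0.png"); print(n,"cam",-p["R"].T@p["t"],p["intrinsics"][0])
    for t in["lamp_head","lamp_tab","lamp_foot","drum_face","drum","cone"]:
        print(t,[(np.round(r["at"],1),round(r["score"],2)) for r in nets.spot_in(p,t)[:4]])
o=env.observe(); print(o["clock"],o["position"],o["eef_rot"],env.hold_point_z)
E
```

```text
scene cam [-0.146 -0.647  0.692] [391.983   0.    279.399]
lamp_head [(array([260.6, 220.7]), 0.93)]
lamp_tab [(array([259.8, 223. ]), 0.75), (array([289.5, 331.5]), 0.61)]
lamp_foot [(array([261.6, 245.3]), 0.74)]
drum_face [(array([228.9, 211. ]), 0.87), (array([286.1, 210.7]), 0.81), (array([222.2, 239.8]), 0.77), (array([260.7, 246.2]), 0.7)]
drum [(array([286.4, 211. ]), 0.7), (array([223.1, 240.5]), 0.64), (array([230.1, 213.5]), 0.6)]
cone [(array([345.4, 275.8]), 0.92)]
top cam [0.347 0.021 1.549] [477.646   0.    278.335]
lamp_head [(array([288.2, 234.6]), 0.7)]
lamp_tab [(array([289.7, 233.9]), 0.81)]
lamp_foot [(array([288.7, 237.1]), 0.59), (array([290.5, 236. ]), 0.23)]
drum_face [(array([237.5, 179.1]), 0.93), (array([224.2, 222.5]), 0.84), (array([198.2, 189.1]), 0.56)]
drum [(array([237.4, 181.3]), 0.93), (array([239.5, 142.2]), 0.79), (array([198.9, 190.3]), 0.66), (array([225.5, 225.9]), 0.61)]
cone [(array([344.1, 199.1]), 0.71)]
0.7 [0.213 0.534 0.239] [0.    0.188 0.982 0.   ] 0.0187
```

View pics/scene0.png

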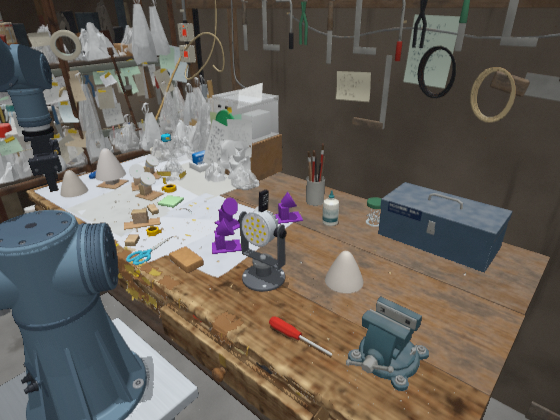

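View pics/top0.png

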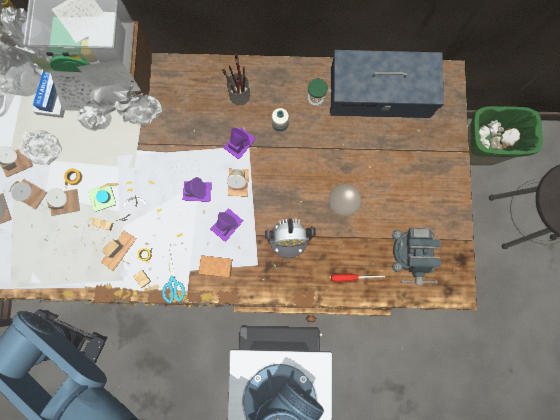

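The pale drum is at top (237,179), behind and to the left of the lamp at (289,236). The purple look-alikes surround it. In the scene view it's mostly hidden behind the lamp head (~(258,230)), so I'm zooming in.

```bash
python3 - <<'E'
from h import *
np.set_printoptions(precision=4,suppress=True)
t=camera("top"); s=camera("scene")
a=cv2.resize(t["image"][150:270,210:330],None,fx=5,fy=5,interpolation=cv2.INTER_CUBIC)
cv2.imwrite("pics/topc.png",a[...,::-1])
b=cv2.resize(s["image"][175:295,195:315],None,fx=5,fy=5,interpolation=cv2.INTER_CUBIC)
cv2.imwrite("pics/scc.png",b[...,::-1])
def m(p,n,near):
    r=nets.masks_of(p,n); r=[q for q in r if np.hypot(*(np.array(q["at"])-near))<12]
    if r:
        v,u=np.nonzero(r[0]["pixels"]); print(n,r[0]["score"],r[0]["at"],u.min(),u.max(),v.min(),v.max(),u.mean(),v.mean(),len(u))
for n in("lamp_head","lamp_tab","lamp_foot"): m(t,n,(289,236)); m(s,n,(261,230))
m(t,"drum",(237,180)); m(t,"drum_face",(237,180))
for z in(0,.1,.17,.25): print(z,onz(t,(289,236),z),proj(s,onz(t,(289,236),z)))
print("face",onz(t,(237.5,181),.077), proj(s,onz(t,(237.5,181),.077)))
E
```

```text
lamp_head 0.55 [290.4, 233.4] 274 306 219 244 289.8165680473373 232.8550295857988 676
lamp_head 0.68 [258.5, 225.4] 242 277 189 246 259.7920065252855 222.45921696574226 1226
lamp_tab 0.69 [289.9, 234.4] 274 306 220 245 289.9571209800919 233.60336906584993 653
lamp_tab 0.9 [261.5, 223.4] 242 277 189 246 259.6867768595041 222.39752066115702 1210
lamp_foot 0.89 [290.5, 235.6] 266 314 219 257 289.38641875505255 237.66855295068714 1237
drum 0.95 [238.5, 182.8] 227 248 168 196 237.7306338028169 182.19366197183098 568
drum_face 0.57 [237.3, 180.1] 227 248 168 196 237.79856115107913 182.02158273381295 556
0 [ 0.5119 -0.0193  0.    ] [266.2149 276.0139]
0.1 [ 0.5012 -0.0167  0.1   ] [261.8748 248.0577]
0.17 [ 0.4938 -0.0149  0.17  ] [258.5762 226.8106]
0.25 [ 0.4852 -0.0128  0.25  ] [254.5093 200.6143]
face [0.6738 0.1484 0.077 ] [261.207  214.1513]
```

View pics/topc.png

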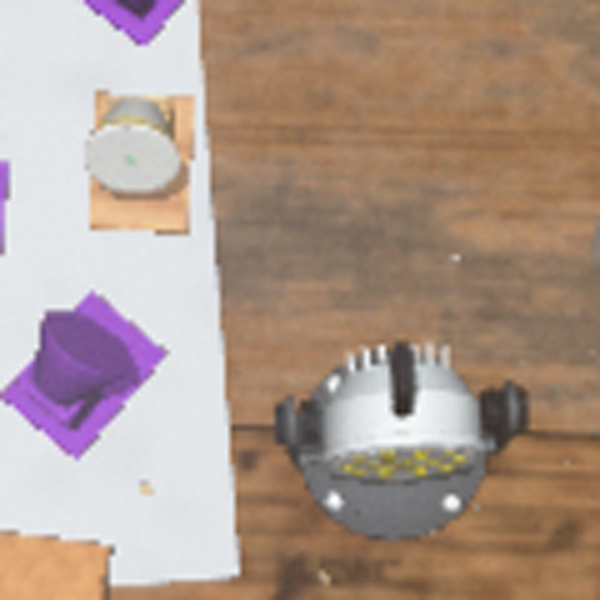

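View pics/scc.png

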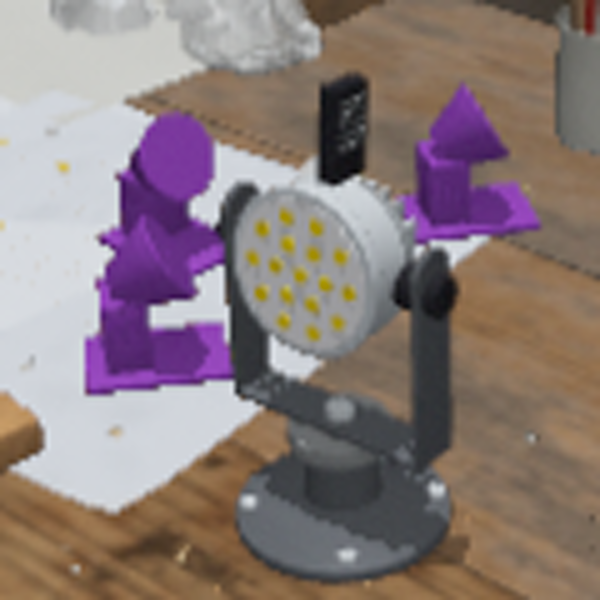

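Face centre (green mark) is at top (235.9,181.3). The knob midpoint of the lamp is about (289.9,232.4), and the base is at ~(288.8,238). Next I compute the poses and the grasp.

```bash
python3 - <<'E'
from h import *
np.set_printoptions(precision=4,suppress=True)
t=camera("top"); s=camera("scene")
px=lambda u,v,o:np.array([(u+.5)/5-.5+o[0],(v+.5)/5-.5+o[1]])
T=lambda u,v:px(u,v,(210,150)); S=lambda u,v:px(u,v,(195,175))
F=onz(t,T(131.5,158.5),.077); print("face",F)
print("foot",onz(t,T(396.5,442),0), onz(s,S(344,517),0.008))
C=onz(t,T(401.5,414),.17); print("head",C)
a=onz(t,T(288,420),.17);b=onz(t,T(505,406),.17);print("knobs",a,b,np.linalg.norm(a-b),np.degrees(np.arctan2(*(a-b)[[1,0]]))-90)
print("faceLED centre scene", S(303,271))
# tab top: scene crop (343,80) ; top crop (403,350)
print("tabtop",tri([t,s],[T(403,350),S(345,80)]))
E
```

```text
face [0.6727 0.1534 0.077 ]
foot [ 0.5053 -0.0191  0.    ] [ 0.4924 -0.0266  0.008 ]
head [ 0.5043 -0.0173  0.17  ]
knobs [0.4992 0.0484 0.17  ] [ 0.5104 -0.0773  0.17  ] 0.12625224169828833 5.068706017978869
faceLED centre scene [255.2 228.8]
tabtop (array([ 0.5258, -0.0123,  0.264 ]), [np.float64(0.0037094608689113807), np.float64(0.0037094608689113504)])
```

Call:
play_rows(
  motion=[0,0,-0.36,0,0,0,-0.36,0,-0.45,-0.36,0,0,-0.45,-0.36,0,0,-0.45,-0.36,0,0,-0.45,-0.36,0,0,-0.45,-0.36,0,0,-0.45,-0.36,0,0,-0.45,-0.36,0,0,-0.45,-0.36,0,0],
  fingers=1,
  newtons=20,
)

```text
clock: 2.55
position: [0.4413, 0.1318, 0.3111]
eef_rot: [0.001, 0.188, 0.982, 0.0]
force: [0.4, 0.2, -0.8]
grip_width: 0.0882
finger_force: 0.0
```

Call:
play_rows(
  motion=[-0.45,-0.36,0,0,-0.45,-0.36,0,0,-0.4,-0.36,0,0,0,0,0,-0.2,0,0,0,-0.2,0,0,0,-0.2,0,0,0,0],
)

```text
clock: 3.42
position: [0.5214, -0.0149, 0.3107]
eef_rot: [0.0, -0.045, 0.999, 0.0]
force: [0.2, 0.2, 0.2]
grip_width: 0.0878
finger_force: 0.0
```

Call:
play_rows(
  motion=[-0.04,0,0.4,0,0,0,0.4,0,0,0,0,0,0,0,0,0],
)

```text
clock: 3.92
position: [0.5262, -0.0147, 0.2323]
eef_rot: [0.001, -0.046, 0.999, -0.0]
force: [-0.1, -1.0, 1.2]
grip_width: 0.0882
finger_force: 0.0
```

Call:
play_rows(
  motion=[0,0,0,0,0,0,0,0,0,0,0,0,0,0,0,0,0,0,0,0,0,0,0,0],
  fingers=0,
  newtons=20,
)

```text
clock: 4.68
position: [0.5254, -0.0145, 0.2306]
eef_rot: [-0.0, -0.046, 0.999, 0.0]
force: [0.5, -0.3, 0.5]
grip_width: 0.0299
finger_force: 0.0
```

```bash
python3 - <<'E'
from h import *
o=env.observe(); print(o["joint_pos"],o["ft_torque"],o["force"],o["grip_width"],o["position"])
s=camera("scene"); save(s,"s1.png",(185,130,325,300),3.5)
E
```

```text
[-2.53628140e-01  7.78024238e-02  1.73885660e+00 -7.55559374e-06
  1.32508971e+00 -1.91682473e+00] [-0.0058586   0.00646503 -0.02589784] [ 0.54712481 -0.28782057  0.48415662] 0.02992459072806676 [ 0.52539828 -0.0144978   0.23064581]
```

View pics/s1.png

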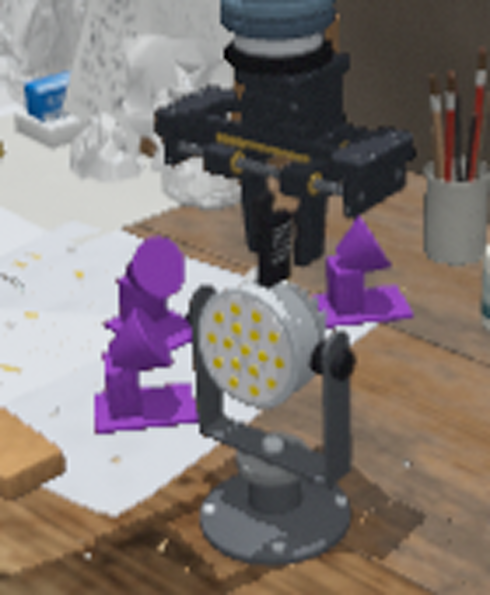

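The fingers straddle the tab at crop (275,245) and are still closing.

Call:
play_rows(
  motion=[0,0,0,0,0,0,0,0,0,0,0,0,0,0,0,0,0,0,0,0],
  newtons=20,
)

```text
clock: 5.35
position: [0.5254, -0.0145, 0.2307]
eef_rot: [-0.0, -0.046, 0.999, 0.0]
force: [-0.1, 0.2, -0.8]
grip_width: 0.012
finger_force: 20.0
```

```bash
cat > st.py <<'E'
from h import *
np.set_printoptions(precision=4,suppress=True)
o=env.observe(); q=o["eef_rot"]; a=2*np.degrees(np.arctan2(q[2],q[1]))
C=np.array([.503,-.018,.17]); p=np.array(o["position"]); G=p+[0,0,env.hold_point_z]; s=(a-180+180)%360-180; r=np.radians(s); d=G-C
back=d[0]*np.cos(r)+d[1]*np.sin(r); lat=-d[0]*np.sin(r)+d[1]*np.cos(r)
print("clk",o["clock"],"pos",p,"swivel",round(s,2),"tab back/lat/up",back,lat,d[2],"tilt",np.degrees(np.arctan2(-back,d[2])+.05),"R",np.hypot(back,d[2]))
t=np.array(o["ft_torque"]); print("F",np.array(o["force"]),"T",t,"w",o["grip_width"],o["finger_force"],"j6",o["joint_pos"][5])
E
python3 st.py
```

```text
clk 5.35 pos [ 0.5254 -0.0145  0.2307] swivel 5.3 tab back/lat/up 0.022643861476472318 0.0014290880042462672 0.0794067099544036 tilt -13.051404105761884 R 0.08257221111456595
F [-0.1399  0.158  -0.8047] T [ 0.0674  0.0273 -0.059 ] w 0.011992375152802447 19.99661384616047 j6 -1.9168344164088233
```

Call:
play_rows(
  motion=[0.06,0,-0.01,0,0.06,0,-0.01,0,0.06,0,0,0,0,0,0,0,0,0,0,0],
  newtons=30,
)

```text
clock: 5.98
position: [0.5087, -0.0162, 0.2335]
eef_rot: [0.002, -0.046, 0.999, -0.0]
force: [7.1, 0.9, -2.5]
grip_width: 0.0115
finger_force: 30.0
```

```bash
sed -i 's/-.018,.17/-.0166,.17/' st.py; python3 st.py
```

```text
clk 5.975 pos [ 0.5087 -0.0162  0.2335] swivel 5.29 tab back/lat/up 0.005729023897087636 -0.00010167584102870996 0.08222344191597178 tilt -1.1209264334548874 R 0.08242278881063529
F [ 7.0569  0.8634 -2.483 ] T [ 0.2781 -1.2363 -0.006 ] w 0.011492548384890873 29.997904412448406 j6 -1.929392511732752
```

Call:
play_rows(
  motion=[0,-0.007,0,0.22,0,-0.007,0,0.22,0,-0.007,0,0.22,0,-0.007,0,0.22,0,0,0,0],
)

```text
clock: 6.6
position: [0.5079, -0.0203, 0.2335]
eef_rot: [0.002, 0.296, 0.955, -0.001]
force: [4.8, -3.6, -1.2]
grip_width: 0.0114
finger_force: 30.1
```

```bash
python3 st.py
```

```text
clk 6.6 pos [ 0.5079 -0.0203  0.2335] swivel -34.41 tab back/lat/up 0.006123798778116544 -0.00028756205814319284 0.08217053636657337 tilt -1.3973275608049593 R 0.08239840992546651
F [ 4.8156 -3.563  -1.2081] T [-0.7806 -0.8577  0.2543] w 0.011431588729744804 30.10739715769887 j6 -1.2422072719478663
```

Call:
play_rows(
  motion=[0,-0.007,0,0.22,0,-0.007,0,0.22,0,-0.007,0,0.22,0,-0.007,0,0.22,0,-0.007,0,0.22,0,0,0,0],
)

```text
clock: 7.35
position: [0.5036, -0.0231, 0.2334]
eef_rot: [0.001, 0.669, 0.744, -0.002]
force: [-2.1, -7.9, 2.2]
grip_width: 0.0121
finger_force: 30.2
```

```bash
python3 st.py
```

```text
clk 7.35 pos [ 0.5036 -0.0231  0.2334] swivel -83.92 tab back/lat/up 0.006506651684965633 -5.265005069416068e-05 0.08214071993911229 tilt -1.6643513846430875 R 0.08239802417694944
F [-2.0605 -7.8716  2.208 ] T [-1.5569  0.4899  0.2768] w 0.012116974970367764 30.154003389179707 j6 -0.3836529392057669
```

Call:
play_rows(
  motion=[0,-0.007,0,0.22,0,-0.007,0,0.22,0,-0.007,0,0.22,0,-0.007,0,0.22,0,-0.007,0,0.22,0,-0.007,0,0.2,0,0,0,0,0,0,0,0],
)

```text
clock: 8.35
position: [0.4987, -0.0205, 0.2334]
eef_rot: [0.0, 0.946, 0.323, -0.002]
force: [-8.0, -1.7, 7.4]
grip_width: 0.0115
finger_force: 30.0
```

```bash
python3 st.py
```

```text
clk 8.35 pos [ 0.4987 -0.0205  0.2334] swivel -142.28 tab back/lat/up 0.005774487665523895 0.0004034624049030185 0.08213431398923507 tilt -1.1567976982325838 R 0.08233705266938782
F [-7.9952 -1.6675  7.4409] T [-0.6356  1.4905  0.191 ] w 0.01150937102376263 30.036938600242138 j6 0.6358671613433206
```

Call:
play_rows(
  motion=[0.08,0,0,0,0.08,0,0.01,0,0.07,0,0.01,0,0.07,0,0.02,0,0.06,0,0.02,0,0.05,0,0.02,0,0,0,0,0,0,0,0,0],
  newtons=20,
)

```text
clock: 9.35
position: [0.5308, 0.0052, 0.2242]
eef_rot: [-0.0, 0.946, 0.323, -0.002]
force: [-4.8, -1.4, 0.8]
grip_width: 0.0118
finger_force: 20.0
```

```bash
python3 st.py
```

```text
clk 9.35 pos [0.5308 0.0052 0.2242] swivel -142.28 tab back/lat/up -0.035315102030445314 -0.00021327076630119762 0.07292781643895438 tilt 28.703252410007025 R 0.08102853103675635
F [-4.7843 -1.4414  0.7823] T [-0.3109  1.0179  0.1325] w 0.011754528601605486 20.001273185480386 j6 0.6998713674859914
```

Call:
play_rows(
  motion=[0,0,0,0,0,0,0,0,0,0,0,0,0,0,0,0,0,0,0,0,0,0,0,0],
  fingers=0.6,
)

```text
clock: 10.1
position: [0.533, 0.0055, 0.2247]
eef_rot: [0.0, 0.946, 0.323, 0.0]
force: [0.1, 0.3, -0.6]
grip_width: 0.053
finger_force: 0.0
```

Call:
play_rows(
  motion=[0,0,-0.5,0,0,0,-0.4,0,0,-0.6,0,0,0,-0.6,0,0,0,-0.6,0,0,0,-0.6,0,0,0,-0.6,0,0,0,-0.6,0,0,0,-0.6,0,0],
)

```text
clock: 11.22
position: [0.2748, 0.3391, 0.3151]
eef_rot: [-0.0, 0.946, 0.323, 0.001]
force: [0.6, 0.6, -0.8]
grip_width: 0.0531
finger_force: 0.0
```

```bash
python3 - <<'E'
from h import *
t=camera("top");s=camera("scene")
a=cv2.resize(t["image"][150:270,210:330],None,fx=5,fy=5,interpolation=cv2.INTER_CUBIC)
cv2.imwrite("pics/t2.png",a[...,::-1])
b=cv2.resize(s["image"][175:295,195:315],None,fx=5,fy=5,interpolation=cv2.INTER_CUBIC)
cv2.imwrite("pics/s2.png",b[...,::-1])
E
```

```text
(no output)
```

View pics/t2.png

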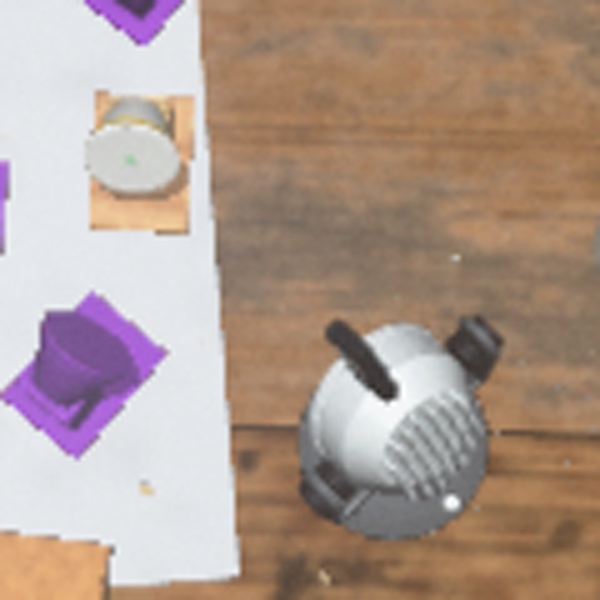

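View pics/s2.png

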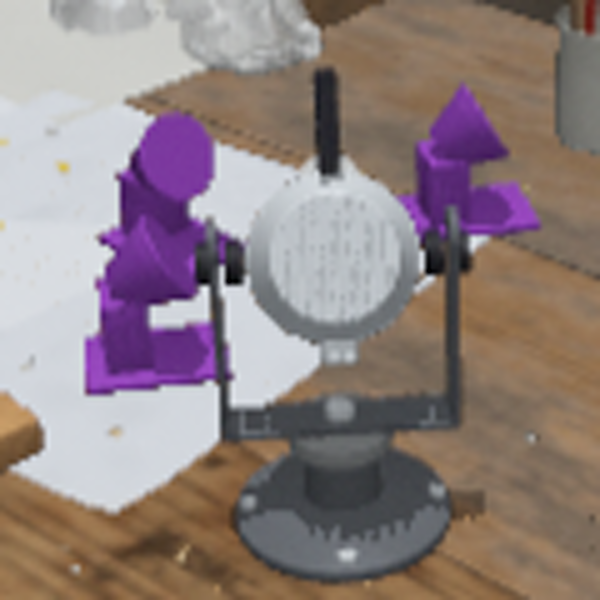

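Released, the lamp now points up-left toward the drum. In top the tab runs from crop (333,325) to (388,395); in scene it's at (327,70–170). I'll fit the tab box to the before and after images together to get swivel and tilt.

```bash
cat > fit.py <<'E'
import sys
from h import *
from scipy.optimize import least_squares
from scipy.spatial.transform import Rotation as Ro
np.set_printoptions(precision=3,suppress=True)
t=camera("top"); s=camera("scene")
def rd(n): return cv2.imread("pics/"+n)[...,::-1]
BOX=dict(t=(262,205,320,258),s=(240,182,290,250))
box=np.array([[x,y,z] for x in(-.011,.019) for y in(-.006,.006) for z in(.050,.100)])
S=6
def pts(P,C,sw,ti): return (Ro.from_euler("z",sw,degrees=True)*Ro.from_euler("y",-ti,degrees=True)).apply(P)+C
# positive tilt: beam (-x) goes down
assert (Ro.from_euler("y",-20,degrees=True)).apply([-1,0,0])[2]<0
def cov(cam,k,C,sw,ti,off):
    u0,v0,u1,v1=BOX[k]
    q=np.array([proj(cam,X) for X in pts(box,C,sw,ti)])+off
    h=cv2.convexHull(((q-[u0,v0]+.5)*S*16-8).astype(np.float32)).round().astype(np.int32)
    m=np.zeros(((v1-v0)*S,(u1-u0)*S),np.uint8); cv2.fillConvexPoly(m,h,255,shift=4,lineType=cv2.LINE_AA)
    return cv2.GaussianBlur(cv2.resize(m,(u1-u0,v1-v0),interpolation=cv2.INTER_AREA)/255.,(0,0),.8), q
def dark(im,k,cam,C,sw,ti):
    u0,v0,u1,v1=BOX[k]; g=im[v0:v1,u0:u1].max(2).astype(float)
    d=np.clip((85-g)/50,0,1)
    _,q=cov(cam,k,C,sw,ti,0)
    m=np.zeros(g.shape,np.uint8); h=cv2.convexHull((q-[u0,v0]).round().astype(np.int32)); cv2.fillConvexPoly(m,h,1)
    m=cv2.dilate(m,np.ones((7,7)))   # window around the tab
    return cv2.GaussianBlur(d*m,(0,0),.8),m
C0=np.array([.5035,-.017,.17])
frames=[(rd("top0.png"),rd("scene0.png"),5.3,-13.5),(t["image"],s["image"],float(sys.argv[1]),float(sys.argv[2]))]
obs=[]
for a,b,sw,ti in frames: obs.append((dark(a,"t",t,C0,sw,ti),dark(b,"s",s,C0,sw,ti)))
def res(p):
    C=np.array([p[0],p[1],170])/1000; off=p[2:4]; r=[]
    for i,(T,Sx) in enumerate(obs):
        sw,ti=p[4+2*i:6+2*i]
        for cam,k,(d,m),o in((t,"t",T,0),(s,"s",Sx,off)): r.append(((cov(cam,k,C,sw,ti,o)[0]-d)*(cv2.dilate(m,np.ones((5,5)))>0)).ravel())
    r.append([(p[4]-5.3)/3,(p[0]-503.5)/3,(p[1]+17)/3,p[2]/1.5,p[3]/1.5]); return np.concatenate(r)
p0=[503.5,-17,0,0]+[v for f in frames for v in f[2:]]
best=least_squares(res,p0,diff_step=None,method="trf",x_scale=[2,2,.5,.5,3,3,3,3],jac=lambda p:np.array([(res(p+e)-res(p-e))/(2*np.abs(e).sum()) for e in np.diag([1,1,.3,.3,1,1,1,1])]).T)
p=best.x; print("C",p[:2],"off",p[2:4],"before",p[4:6],"after",p[6:8],"cost",best.cost, "start",.5*(res(np.array(p0))**2).sum())
sg=np.sqrt(np.diag(np.linalg.inv(best.jac.T@best.jac))*2*best.cost/400); print("sd",sg)
C=np.array([p[0],p[1],170])/1000
F=np.array([.6727,.1534,.077]); d=F-C
print("want swivel",np.degrees(np.arctan2(-d[1],-d[0])),"tilt",np.degrees(np.arctan2(-d[2],np.hypot(d[0],d[1]))))
# overlay
out=[]
for cam,k,im,o in((t,"t",t["image"],0),(s,"s",s["image"],p[2:4])):
    u0,v0,u1,v1=BOX[k]; A=cv2.resize(im[v0:v1,u0:u1][...,::-1],(390,480),interpolation=cv2.INTER_CUBIC)
    f=np.array([390/(u1-u0),480/(v1-v0)])
    _,q=cov(cam,k,C,p[6],p[7],o); q=((q-[u0,v0]+.5)*f-.5).round().astype(int)
    cv2.polylines(A,[cv2.convexHull(q.astype(np.int32))],True,(0,0,255),1)
    th=np.linspace(0,2*np.pi,60)
    for x in(-.0255,.0255):
        c=np.array([proj(cam,X) for X in pts(np.c_[0*th+x,.048*np.cos(th),.048*np.sin(th)],C,p[6],p[7])])+o
        cv2.polylines(A,[(((c-[u0,v0]+.5)*f-.5).round().astype(np.int32))],True,(0,255,0) if x>0 else (255,0,0),1)
    for y in(-.073,.073):
        c=((proj(cam,pts(np.array([[0,y,0]]),C,p[6],p[7])[0])+o-[u0,v0]+.5)*f-.5).round().astype(int); cv2.circle(A,tuple(int(v) for v in c),4,(255,0,255),1)
    out.append(A)
cv2.imwrite("pics/"+sys.argv[3],np.hstack(out))
E
python3 fit.py -135 21 f1.png
```

```text
C [502.795 -15.973] off [-0.067  1.493] before [ 7.552 -5.762] after [-135.397   24.64 ] cost 56.856866730993694 start 100.55538412383113
sd [0.972 0.519 0.176 0.205 1.181 0.806 1.303 1.029]
want swivel -135.08994280764202 tilt 21.188912586548433
```

View pics/f1.png

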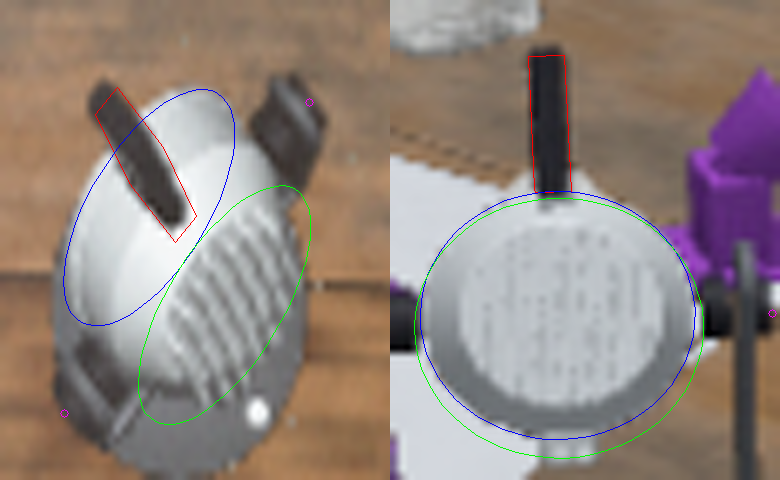

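The fit is contaminated: the frame 0 tilt disagrees with the gripper. I'll fix C from the gripper's rotation circle, free the per-image offsets and add the knob points.

```bash
python3 - <<'E'
s=open("fit.py").read()
a=s.index("C0=np.array"); b=s.index("C=np.array([p[0],p[1],170])/1000\nF=")
new='''C0=np.array([.503,-.0166,.17])
frames=[(rd("top0.png"),rd("scene0.png"),5.3,-13.5),(t["image"],s["image"],float(sys.argv[1]),float(sys.argv[2]))]
obs=[(dark(a,"t",t,C0,sw,ti),dark(b,"s",s,C0,sw,ti)) for a,b,sw,ti in frames]
px=lambda u,v,o:np.array([(u+.5)/5-.5+o[0],(v+.5)/5-.5+o[1]])
T=lambda u,v:px(u,v,(210,150)); Z=lambda u,v:px(u,v,(195,175))
K=[(0,0,.073,T(277,421)),(0,0,-.073,T(526,406)),(0,1,-.073,Z(441,290)),(1,1,.073,Z(470,251)),(1,1,-.073,Z(199,263))]
def res(p,full=False):
    r=[];global box
    box=np.array([[x,y,z] for x in(-.011,.019) for y in(-.006,.006) for z in(p[8]/1000,.100)])
    for i,(A,B) in enumerate(obs):
        sw,ti=p[4+2*i:6+2*i]
        for cam,k,(d,m),o in((t,"t",A,p[0:2]),(s,"s",B,p[2:4])): r.append(((cov(cam,k,C0,sw,ti,o)[0]-d)*(m>0)).ravel())
    kn=[]
    for i,c,y,q in K:
        if i==1 and len(sys.argv)>4: continue
        sw,ti=p[4+2*i:6+2*i]; kn.append(proj((t,s)[c],pts(np.array([[0,y,0]]),C0,sw,ti)[0])+p[2*c:2*c+2]-q)
    if full: print("knobs",np.array(kn).round(1).tolist(),"img",[round((x**2).sum(),1) for x in r])
    return np.concatenate(r+[np.ravel(kn)*1.5,[(p[4]-5.3)/1.5]+list(p[:4]),[(p[8]-50)/6]])
p0=np.array([0,0,0,0]+[v for f in frames for v in f[2:]]+[50.])
st=np.diag([.3,.3,.3,.3,1,1,1,1,1.5])
best=least_squares(res,p0,x_scale=[.5]*4+[3]*5,jac=lambda p:np.array([(res(p+e)-res(p-e))/(2*np.abs(e).sum()) for e in st]).T)
p=best.x; print("offs",p[:4],"before",p[4:6],"after",p[6:8],"zb",p[8],"cost",best.cost); res(p,True)
C=C0; off=p[:4]
'''
e=s[b:].replace("C=np.array([p[0],p[1],170])/1000\n","",1).replace('t["image"],0)','t["image"],p[:2])')
e=e.replace("F=np.array([.6727,.1534,.077])","F=onz(t,np.array([235.9,181.3])-p[:2],.077)")
open("fit.py","w").write(s[:a]+new+e)
E
sed -i 's/np.clip((85-g)\/50,0,1)/np.clip((90-g)\/45,0,1)/' fit.py
python3 fit.py -135 21 f2.png;python3 fit.py -137 28 f2.png
```

```text
offs [-0.147 -0.306 -0.144  0.567] before [ 5.332 -4.956] after [-134.645   25.252] zb 49.74457244503288 cost 50.968846585785926
knobs [[-0.6, 0.5], [-0.2, 0.0], [1.0, 1.7], [-0.0, 0.0], [-0.7, 0.4]] img [np.float64(28.0), np.float64(19.0), np.float64(39.6), np.float64(3.4)]
want swivel -134.86051771043932 tilt 21.24603957668843
offs [-0.172 -0.293 -0.139  0.58 ] before [ 5.325 -4.996] after [-134.596   25.763] zb 49.80664605785676 cost 50.67971996603951
knobs [[-0.6, 0.5], [-0.3, 0.0], [1.0, 1.7], [0.0, 0.0], [-0.7, 0.5]] img [np.float64(28.0), np.float64(18.9), np.float64(38.8), np.float64(3.5)]
want swivel -134.88154473758019 tilt 21.2477992525057
```

View pics/f2.png

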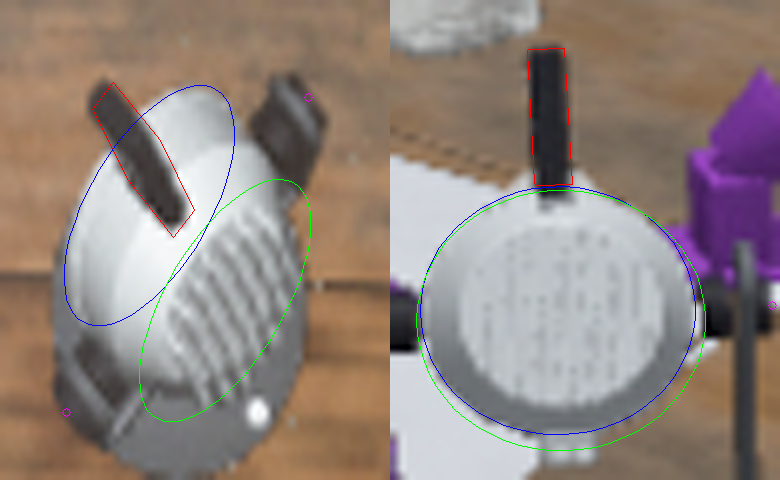

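Swivel comes out at about -134.8, which is what I want. Tilt looks too steep: 25–29 against 21.2, and s1 shows I gripped the back part of the tab. To check the start tilt independently, I'll use the LED ring in the first scene crop.

```bash
cat > led.py <<'E'
from h import *
from scipy.optimize import least_squares
from scipy.spatial.transform import Rotation as Ro
s=camera("scene"); im=cv2.imread("pics/scene0.png")[175:295,195:315]
big=cv2.resize(im,None,fx=5,fy=5,interpolation=cv2.INTER_CUBIC).astype(float)
y=(np.minimum(big[...,2],big[...,1])-big[...,0]); m=((y>45)&(big[...,1]>90)).astype(np.uint8)
m[:, :230]=0; m[:,380:]=0; m[:190]=0; m[360:]=0
n,_,st,c=cv2.connectedComponentsWithStats(m); c=c[1:][st[1:,4]>40]
print(len(c))
Q=(c+.5)/5-.5+[195,175]
C0=np.array([.503,-.0166,.17])
d=np.hypot(*((c-c.mean(0)).T)); hull=c[cv2.convexHull(c.astype(np.float32),returnPoints=False).ravel()]
print(hull.round().tolist())
H=(hull+.5)/5-.5+[195,175]
def res(p,s0):
    R=Ro.from_euler("z",s0,degrees=True)*Ro.from_euler("y",-p[0],degrees=True)
    th=np.linspace(0,2*np.pi,361); L=R.apply(np.c_[0*th-.0255,p[1]/1000*np.cos(th),p[1]/1000*np.sin(th)])+C0
    q=np.array([proj(s,X) for X in L])+p[2:4]
    return np.array([np.min(np.hypot(*(q-h).T))*np.sign(np.hypot(*(h-q.mean(0)))-np.hypot(*(q[np.argmin(np.hypot(*(q-h).T))]-q.mean(0)))) for h in H])
for s0 in(3.5,5.3,7):
    b=least_squares(res,[-9,33,0,0],args=(s0,),diff_step=1e-3,x_scale=[5,3,1,1])
    print(s0,b.x.round(2),"rms px",np.sqrt(np.mean(b.fun**2)).round(3))
E
python3 led.py
```

```text
17
[[348.0, 293.0], [337.0, 323.0], [313.0, 333.0], [283.0, 321.0], [261.0, 293.0], [252.0, 258.0], [262.0, 228.0], [286.0, 217.0], [315.0, 227.0], [340.0, 256.0]]
3.5 [-5.51 32.37 -0.69  0.81] rms px 0.108
5.3 [-5.24 32.07 -0.93  0.7 ] rms px 0.064
7 [-5.52 31.71 -1.12  0.68] rms px 0.141
```

LED ring gives a start tilt of -5.3, matching the fit. So the hold was at about 36.4 and the rest is about 27, with ~9° springback. I'll re-grip at the wanted swivel yaw, push the tilt back to ~12 and release.

Call:
play_rows(
  motion=[0,0,0,-0.163,-0.085,0.589,0,0,-0.085,0.589,0,0,-0.085,0.589,0,0,-0.085,0.589,0,0,-0.085,0.589,0,0,-0.085,0.589,0,0,-0.085,0.589,0,0,0,0,0,0],
)

```text
clock: 12.8
position: [0.5271, -0.0005, 0.3138]
eef_rot: [-0.0, 0.925, 0.38, -0.001]
force: [-0.7, 0.2, -0.3]
grip_width: 0.0528
finger_force: 0.0
```

```bash
python3 st.py
```

```text
clk 12.8 pos [ 0.5271 -0.0005  0.3138] swivel -135.39 tab back/lat/up -0.02847968579892779 0.0054527737844785144 0.16253996004633345 tilt 12.80307096362377 R 0.16501615410337656
F [-0.7366  0.2172 -0.2525] T [-0.0581  0.1033 -0.0616] w 0.05279518900509379 0.0 j6 0.5664065258328032
```

Call:
play_rows(
  motion=[0.043,-0.055,0,-0.011,0,0,0.45,0,0,0,0.45,0,0,0,0,0],
)

```text
clock: 13.3
position: [0.5218, 0.0132, 0.2218]
eef_rot: [-0.002, 0.922, 0.388, -0.003]
force: [-1.4, 0.5, 0.5]
grip_width: 0.0528
finger_force: 0.0
```

Call:
play_rows(
  motion=[0,0,0,0,0,0,0,0,0,0,0,0,0,0,0,0,0,0,0,0,0,0,0,0,0,0,0,0],
  fingers=0,
  newtons=20,
)

```text
clock: 14.18
position: [0.5257, 0.0109, 0.2255]
eef_rot: [0.001, 0.922, 0.387, 0.001]
force: [3.1, -1.5, 3.4]
grip_width: 0.0119
finger_force: 19.9
```

```bash
python3 st.py
```

```text
clk 14.175 pos [0.5257 0.0109 0.2255] swivel -134.48 tab back/lat/up -0.03553287701211508 -0.0030131487946354514 0.07415185807540639 tilt 28.468094033228518 R 0.08222580741344719
F [ 3.1424 -1.5113  3.3527] T [-0.5427 -0.5185  0.1433] w 0.011877894147225244 19.916600198484957 j6 0.5713195360995552
```

Call:
play_rows(
  motion=[0,0.03,0,0,0,0,0,0,0,0,0,0],
)

```text
clock: 14.55
position: [0.5271, 0.0096, 0.2252]
eef_rot: [-0.0, 0.922, 0.387, 0.0]
force: [1.8, 0.4, 6.2]
grip_width: 0.0118
finger_force: 20.0
```

```bash
python3 st.py
```

```text
clk 14.55 pos [0.5271 0.0096 0.2252] swivel -134.47 tab back/lat/up -0.03564076883981798 -0.0011608863645836374 0.07394528855925137 tilt 28.598314797113602 R 0.08208635759737602
F [1.7958 0.4256 6.232 ] T [-0.0176 -0.0701 -0.0286] w 0.01184402928888409 19.953630161471665 j6 0.5682854651956188
```

Call:
play_rows(
  motion=[-0.05,0.01,-0.025,0,-0.05,0,-0.02,0,-0.05,0,-0.015,0,-0.05,0,-0.01,0,0,0,0,0,0,0,0,0],
)

```text
clock: 15.3
position: [0.514, -0.0045, 0.2318]
eef_rot: [-0.001, 0.922, 0.387, 0.001]
force: [3.8, 4.8, 2.7]
grip_width: 0.0116
finger_force: 20.0
```

```bash
python3 st.py
```

```text
clk 15.3 pos [ 0.514  -0.0045  0.2318] swivel -134.47 tab back/lat/up -0.01629950409771686 -0.0006228473766719065 0.0804593076237484 tilt 14.316827650922415 R 0.08209369048303569
F [3.7531 4.8214 2.6788] T [ 0.8757 -0.7053 -0.0167] w 0.01161581188198125 20.000022982712835 j6 0.5333933876818434
```

Call:
play_rows(
  motion=[-0.01,0,0,0,0,0,0,0],
)

```text
clock: 15.55
position: [0.5135, -0.005, 0.2319]
eef_rot: [-0.001, 0.922, 0.387, 0.001]
force: [5.6, 7.2, 2.2]
grip_width: 0.0118
finger_force: 20.0
```

Call:
play_rows(
  motion=[0,0,0,0,0,0,0,0,0,0,0,0,0,0,0,0,0,0,0,0,0,0,0,0],
  fingers=0.6,
)

```text
clock: 16.3
position: [0.513, -0.0066, 0.2317]
eef_rot: [-0.0, 0.922, 0.387, -0.0]
force: [0.7, 0.2, 0.9]
grip_width: 0.053
finger_force: 0.0
```

Call:
play_rows(
  motion=[0,0,-0.5,0,0,0,-0.4,0,0,-0.6,0,0,0,-0.6,0,0,0,-0.6,0,0,0,-0.6,0,0,0,-0.6,0,0,0,-0.6,0,0,0,-0.6,0,0],
)

```text
clock: 17.42
position: [0.2119, 0.2887, 0.3221]
eef_rot: [-0.0, 0.922, 0.387, 0.001]
force: [1.1, 0.7, -0.3]
grip_width: 0.0528
finger_force: 0.0
```

```bash
python3 fit.py -135 21 f3.png x; python3 fit.py -135 25 f3b.png x
python3 - <<'E'
from h import *
s=camera("scene");t=camera("top")
a=cv2.resize(s["image"][190:250,235:295],(400,400),interpolation=cv2.INTER_CUBIC)
old=cv2.resize(cv2.imread("pics/s2.png"),(600,600))[75:375,200:500]; old=cv2.resize(old,(400,400))
cv2.imwrite("pics/cmp.png",np.hstack([old,a[...,::-1]]))
E
```

```text
offs [-0.14  -0.279 -0.248  0.823] before [ 5.465 -5.292] after [-134.852   21.197] zb 50.29767461168273 cost 49.26375199648181
knobs [[-0.6, 0.6], [-0.2, -0.0], [0.9, 1.9]] img [np.float64(28.2), np.float64(17.6), np.float64(37.2), np.float64(3.1)]
want swivel -134.87089767875366 tilt 21.23965846214001
offs [-0.143 -0.284 -0.247  0.814] before [ 5.45  -5.244] after [-134.853   21.344] zb 50.28690637021632 cost 49.031753733339855
knobs [[-0.6, 0.5], [-0.2, -0.0], [0.9, 1.9]] img [np.float64(28.1), np.float64(17.6), np.float64(36.8), np.float64(3.1)]
want swivel -134.87053724942822 tilt 21.241081932310227
```

View pics/f3.png

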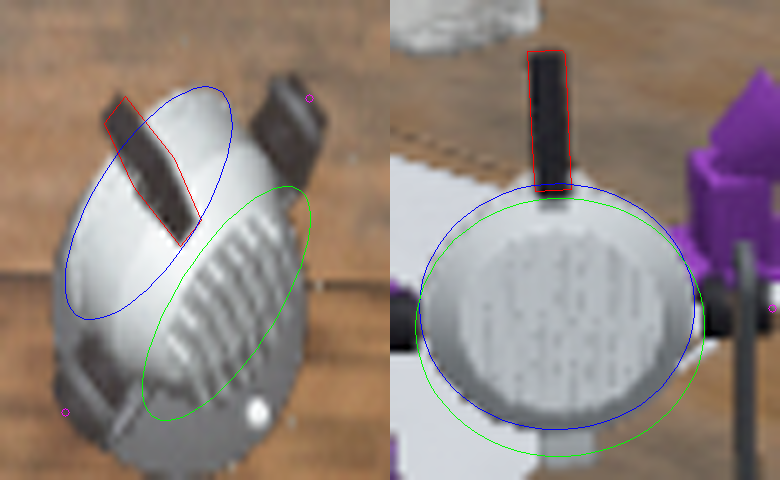

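The fit now gives swivel -134.85 and tilt 21.2–21.3 against wanted -134.87 and 21.24, and the overlay matches the tab's tip. One independent sub-pixel check of the tab tip in the top view:

```bash
python3 - <<'E'
from h import *
from scipy.spatial.transform import Rotation as Ro
t=camera("top"); C=np.array([.503,-.0166,.17]); off=np.array([-.14,-.28])
def tip(sw,ti,x=-.011,z=.1): return proj(t,(Ro.from_euler("z",sw,degrees=True)*Ro.from_euler("y",-ti,degrees=True)).apply([x,0,z])+C)+off
g=t["image"].max(2).astype(np.float32)
old=cv2.resize(cv2.imread("pics/t2.png"),(120,120),interpolation=cv2.INTER_AREA).max(2).astype(np.float32)
for nm,im,o in(("now",g,np.zeros(2)),("first",old,np.array([210,150]))):
    a=tip(-134.85,21.2); d=(tip(-134.85,30)-tip(-134.85,12)); d/=np.linalg.norm(d); n=np.array([-d[1],d[0]])
    l=np.arange(-8,8,.5)
    best=None
    for w in(-1.5,-1,-.5,0,.5,1):   # lateral shift of the sampling line
        P=a+w*n+l[:,None]*d-o
        v=cv2.remap(im,P[:,0].astype(np.float32)[None],P[:,1].astype(np.float32)[None],cv2.INTER_LINEAR)[0]
        if best is None or v[:14].mean()<best[1][:14].mean(): best=(w,v)
    w,v=best; lev=(v[2:10].mean()+v[-6:].mean())/2; k=np.nonzero((v[:-1]<lev)&(v[1:]>=lev))[0][-1]
    e=l[k]+.5*(lev-v[k])/(v[k+1]-v[k]); per=np.dot(tip(-134.85,26)-tip(-134.85,21),d)/5
    print(nm,"lat",w,"prof",v.round().astype(int).tolist(),"tip excess px",e.round(2),"px/deg",per.round(3),"tilt",(21.2+e/per).round(2))
E
```

```text
now lat -1.5 prof [64, 66, 68, 68, 67, 68, 68, 67, 66, 66, 66, 67, 67, 68, 69, 70, 81, 94, 110, 142, 164, 173, 173, 170, 169, 171, 173, 173, 172, 170, 170, 169] tip excess px 1.15 px/deg 0.523 tilt 23.39
first lat -1.5 prof [64, 64, 65, 65, 64, 66, 66, 67, 69, 70, 69, 68, 67, 67, 68, 68, 68, 68, 68, 68, 69, 75, 88, 106, 131, 155, 169, 173, 172, 172, 172, 170] tip excess px 3.76 px/deg 0.523 tilt 28.38
```

The tip check suggests ~23°. I'll use the first frame (tilt -5.3 known) to calibrate the camera offset at tab height, then re-measure both tilt and swivel from edge profiles.

```bash
cat > edge.py <<'E'
from h import *
from scipy.spatial.transform import Rotation as Ro
t=camera("top"); C=np.array([.503,-.0166,.17])
def pr(sw,ti,x,z,y=0): return proj(t,(Ro.from_euler("z",sw,degrees=True)*Ro.from_euler("y",-ti,degrees=True)).apply([x,y,z])+C)
def prof(im,a,d,l): 
    P=(a+l[:,None]*d).astype(np.float32); return cv2.remap(im,P[None,:,0],P[None,:,1],cv2.INTER_CUBIC)[0]
def across(im,a,n,L=5):
    l=np.arange(-L,L+.01,.25); v=prof(im,a,n,l); i0=v.argmin(); lo=v[i0]
    out=[]
    for sgn in(-1,1):
        side=v[i0::sgn] if sgn>0 else v[i0::-1]; ls=l[i0::sgn] if sgn>0 else l[i0::-1]
        lev=(lo+side.max())/2 if side.max()>lo+40 else np.nan
        k=np.argmax(side>lev); out.append(ls[k])
    return sum(out)/2,out[1]-out[0],lo
def end(im,a,d):  # a near tip, d pointing outwards
    l=np.arange(-4,6.01,.25); v=prof(im,a,d,l); lev=(v[:8].mean()+v[-8:].mean())/2; k=np.nonzero((v[:-1]<lev)&(v[1:]>=lev))[0]
    return [round(float(l[i]),2) for i in k], v[:8].mean().round(), v[-8:].mean().round()
for nm,im,sw,ti in(("frame0",cv2.imread("pics/top0.png").max(2),5.3,-5.3),("now",t["image"].max(2),-134.85,21.2)):
    im=im.astype(np.float32)
    f=pr(sw,ti,-.011,.1); b=pr(sw,ti,.019,.1); m=pr(sw,ti,.019,.06); d=(f-b)/np.linalg.norm(f-b); n=np.array([-d[1],d[0]])
    print(nm,"f",f.round(2),"b",b.round(2),"n",n.round(2))
    ws=[]
    for q in(.2,.4,.6,.8): 
        A=b+(f-b)*q; r=across(im,A,n); ws.append(r[0]); print("  across",np.round(r,2))
    w=np.nanmedian(ws); print("  front end",end(im,f+w*n,d),"back end",end(im,b+w*n,-d), "back bottom",end(im,m+w*n,-d))
E
python3 edge.py
```

```text
frame0 f [290.78 229.29] b [289.94 218.48] n [-1.    0.08]
  across [ 0.5   5.5  66.24]
  across [ 0.38  5.25 63.54]
  across [ 0.38  5.25 68.4 ]
  across [ 0.25  5.5  63.67]
  front end ([3.5], np.float32(76.0), np.float32(242.0)) back end ([0.5], np.float32(72.0), np.float32(152.0)) back bottom ([3.75], np.float32(70.0), np.float32(153.0))
now f [278.77 216.95] b [285.98 223.78] n [ 0.69 -0.73]
  across [-1.12  6.25 56.16]
  across [-0.88  5.75 64.98]
  across [-0.88  5.75 61.37]
  across [-0.38  5.25 62.97]
  front end ([1.25], np.float32(68.0), np.float32(171.0)) back end ([4.75], np.float32(69.0), np.float32(70.0)) back bottom ([0.75], np.float32(64.0), np.float32(220.0))
```

```bash
cat > syn.py <<'E'
exec(open("edge.py").read().split("for nm,im")[0])
box=np.array([[x,y,z] for x in(-.011,.019) for y in(-.006,.006) for z in(.052,.1)])
def synth(sw,ti):
    q=np.array([pr(sw,ti,x,z,y) for x,y,z in box]); S=8
    h=cv2.convexHull(((q-[262,200]+.5)*S*16-8).astype(np.float32)).round().astype(np.int32)
    m=np.zeros((60*S,60*S),np.uint8); cv2.fillConvexPoly(m,h,255,shift=4)
    o=np.full((420,560),175,np.float32); o[200:260,262:322]-=108*cv2.GaussianBlur(cv2.resize(m,(60,60),interpolation=cv2.INTER_AREA)/255.,(0,0),.5); return o
def meas(im,sw,ti):
    f=pr(sw,ti,-.011,.1); b=pr(sw,ti,.019,.1); d=(f-b)/np.linalg.norm(f-b); n=np.array([-d[1],d[0]])
    ws=[across(im,b+(f-b)*q,n)[0] for q in(.2,.4,.6,.8)]; w=np.median(ws)
    return np.round(ws,2),end(im,f+w*n,d)[0],end(im,b+w*n,-d)[0]
A=cv2.imread("pics/top0.png").max(2).astype(np.float32); B=t["image"].max(2).astype(np.float32)
print("f0 obs",meas(A,5.3,-5.3)); 
for ti in(-6.5,-5.3,-4): print("f0 syn",ti,meas(synth(5.3,ti),5.3,-5.3))
print("now obs",meas(B,-134.85,21.2))
for sw,ti in((-134.85,21.2),(-134.85,23.2),(-131.85,21.2)): print("syn",sw,ti,meas(synth(sw,ti),-134.85,21.2))
E
python3 syn.py
```

```text
f0 obs (array([0.5 , 0.38, 0.38, 0.25]), [3.5], [0.5])
f0 syn -6.5 (array([0.12, 0.38, 0.38, 0.25]), [3.0], [0.75])
f0 syn -5.3 (array([0.12, 0.38, 0.38, 0.25]), [3.5], [0.0])
f0 syn -4 (array([0.12, 0.25, 0.38, 0.25]), [4.0], [-1.0])
now obs (array([-1.12, -0.88, -0.88, -0.38]), [1.25], [4.75])
syn -134.85 21.2 (array([-1.  , -0.88, -0.5 , -0.12]), [0.0], [3.25, 4.5])
syn -134.85 23.2 (array([-0.88, -0.75, -0.5 , -0.25]), [1.0], [4.75, 5.5])
syn -131.85 21.2 (array([-1.25, -1.38, -1.12, -1.12]), [0.0], [5.0])
```

Synthetic comparison: swivel ≈ -134.2 (good) and tilt ≈ 23.4, so about 2.2° too steep. The last correction gave a net 5.0° for a 14.7° motion, so I need a ~11.9° motion now.

Call:
play_rows(
  motion=[0.14,0.6,0,0,0,0.6,0,0,0,0.6,0,0,0,0.6,0,0,0,0.6,0,0,0,0.6,0,0,0,0.6,0,0,0,0,0,0,0,0,0,0,0,0,0,0],
)

```text
clock: 19.12
position: [0.5222, 0.0039, 0.322]
eef_rot: [-0.0, 0.922, 0.387, 0.0]
force: [0.4, -0.5, -0.6]
grip_width: 0.0527
finger_force: 0.0
```

```bash
python3 st.py
```

```text
clk 19.125 pos [0.5222 0.0039 0.322 ] swivel -134.47 tab back/lat/up -0.02805394471125203 -0.0006252371741620449 0.1706661766702284 tilt 12.1995359781607 R 0.172956548511745
F [ 0.3561 -0.4719 -0.6215] T [-0.0541  0.0917 -0.0308] w 0.052739533105827234 0.0 j6 0.555806841886966
```

Call:
play_rows(
  motion=[0,0.006,0.45,0,0,0,0.5,0,0,0,0,0,0,0,0,0],
)

```text
clock: 19.62
position: [0.5241, 0.0034, 0.229]
eef_rot: [0.001, 0.922, 0.387, 0.001]
force: [-0.1, -0.0, 0.7]
grip_width: 0.0529
finger_force: 0.0
```

Call:
play_rows(
  motion=[0,0,0,0,0,0,0,0,0,0,0,0,0,0,0,0,0,0,0,0,0,0,0,0,0,0,0,0],
  fingers=0,
  newtons=20,
)

```text
clock: 20.5
position: [0.5232, 0.0033, 0.2268]
eef_rot: [-0.0, 0.922, 0.387, -0.0]
force: [-1.4, 1.7, 3.1]
grip_width: 0.0114
finger_force: 20.0
```

```bash
python3 st.py
```

```text
clk 20.5 pos [0.5232 0.0033 0.2268] swivel -134.47 tab back/lat/up -0.028361172513000396 0.000431255673815004 0.07548928858581475 tilt 23.455886541021197 R 0.08064111108798408
F [-1.4304  1.7477  3.0763] T [ 0.4625  0.5035 -0.046 ] w 0.011377153139140497 19.988068068923894 j6 0.555000152366246
```

Call:
play_rows(
  motion=[0,-0.005,-0.01,0,0,0,0,0,0,0,0,0],
)

```text
clock: 20.88
position: [0.5226, 0.0034, 0.2271]
eef_rot: [-0.0, 0.922, 0.387, -0.0]
force: [-1.7, 2.7, -3.2]
grip_width: 0.0117
finger_force: 20.0
```

```bash
python3 st.py
```

```text
clk 20.875 pos [0.5226 0.0034 0.2271] swivel -134.48 tab back/lat/up -0.028028204748462803 -5.087306423067449e-05 0.07580949865715927 tilt 23.155095130378047 R 0.08082487456267153
F [-1.6517  2.7083 -3.2097] T [ 0.3128  0.2607 -0.0561] w 0.011736812169217606 19.969520223438053 j6 0.5555153385370908
```

Call:
play_rows(
  motion=[-0.04,0,-0.01,0,-0.04,0,-0.01,0,-0.04,0,-0.01,0,-0.042,0,-0.008,0,0,0,0,0,0,0,0,0],
)

```text
clock: 21.62
position: [0.5117, -0.0078, 0.2316]
eef_rot: [-0.0, 0.922, 0.387, 0.001]
force: [2.4, 5.1, -4.7]
grip_width: 0.0123
finger_force: 20.0
```

```bash
python3 st.py
```

```text
clk 21.625 pos [ 0.5117 -0.0078  0.2316] swivel -134.48 tab back/lat/up -0.012364957337391635 5.41112810241778e-05 0.08031859827585311 tilt 11.6167002028342 R 0.08126481033604514
F [ 2.3583  5.1134 -4.7483] T [ 0.9418 -0.2178 -0.063 ] w 0.01225135634966351 19.99752170231659 j6 0.5276378903975193
```

Angle is 8.75°, exactly as intended. I'll release, retreat and re-measure.

Call:
play_rows(
  motion=[0,0,0,0,0,0,0,0,0,0,0,0,0,0,0,0,0,0,0,0,0,0,0,0],
  fingers=0.6,
)

```text
clock: 22.38
position: [0.5116, -0.0082, 0.2315]
eef_rot: [0.0, 0.922, 0.387, -0.0]
force: [-0.3, -0.0, 0.5]
grip_width: 0.0529
finger_force: 0.0
```

Call:
play_rows(
  motion=[0,0,-0.5,0,0,0,-0.4,0,0,-0.6,0,0,0,-0.6,0,0,0,-0.6,0,0,0,-0.6,0,0,0,-0.6,0,0,0,-0.6,0,0,0,-0.6,0,0],
)

```text
clock: 23.5
position: [0.2104, 0.2871, 0.3219]
eef_rot: [-0.0, 0.922, 0.387, 0.001]
force: [1.2, 0.2, 0.0]
grip_width: 0.0527
finger_force: 0.0
```

```bash
python3 syn.py | grep -v f0; python3 fit.py -135 21 f4.png x
```

```text
now obs (array([-0.88, -0.88, -0.62, -0.38]), [-0.25], [-2.5, 4.75])
syn -134.85 21.2 (array([-1.  , -0.88, -0.5 , -0.12]), [0.0], [3.25, 4.5])
syn -134.85 23.2 (array([-0.88, -0.75, -0.5 , -0.25]), [1.0], [4.75, 5.5])
syn -131.85 21.2 (array([-1.25, -1.38, -1.12, -1.12]), [0.0], [5.0])
offs [-0.15  -0.231 -0.273  0.816] before [ 5.457 -5.403] after [-135.075   18.227] zb 50.43747647541135 cost 48.60631223544485
knobs [[-0.6, 0.6], [-0.2, 0.0], [0.9, 1.9]] img [np.float64(28.2), np.float64(17.7), np.float64(36.2), np.float64(2.7)]
want swivel -134.90182680775058 tilt 21.23213441642465
```

```bash
python3 -c "
from station import hand_in
print(hand_in())"
```

```text
the job is handed in; nothing more can be done
None
```

The job is handed in: the released lamp points at the middle of the drum face, by my measurements to within about 1° (swivel about -134.6° against -134.9° wanted, tilt about 20.6° against 21.2°), though a second image fit read the tilt lower, at 18.2°; I discounted it because it seems to read low, and I touched nothing but the lamp.

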